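# Build the soil sieve stack

### The arm

A 6-joint arm with a two-finger parallel gripper is mounted at the origin on the work surface. World frame = base frame: x ahead of the robot, y to its left, z up, the work surface at z = 0. Lengths are in m, angles in rad, forces in N, time in s.
With the tool pointing down it reaches from about 0.35 to 0.925 m from the base axis. Payload 6.4 kg.
Tool frame: the origin (TCP) lies on the centre line of the jaws, within the pads' length; the fingertips stand 17 mm ahead of it and the grasp point (between the pads) lies 2 mm behind it; z points along the fingers, x is the direction in which the jaws open and shut, and the axes are right-handed (so a half turn about z gives the same grasp; the last joint's range is limited). The gripper opens to 94 mm and grips with 3 to 60 N. Pads are 16 mm wide; open, the fingers measure 119 mm over their backs; the gripper's body (75 mm by 177 mm) begins 78 mm behind the grasp point.
Start: joints at [-1.445, 0.245, 1.558, -0, 1.339, -0.174], TCP at [0.192, -0.621, 0.222] pointing down, gripper open.
Joint ranges: [-3.13, 3.13], [-1.02, 2.26], [0.13, 2.54], [-0.95, 4.09], [0.21, 2.88], [-2.74, 2.74]. Speed limits (rad/s): [2.57, 2.57, 3.14, 3.14, 3.14, 3.14].

### API

Orientations are given as a rotation vector (axis times angle).
In Python, from bench import bot gives the robot as it stands.
- The arm moves only by the tool apply_moves, never from a script. Its argument "motion" is a list of rows, each a list of 2 entries, a list of its own where there are three numbers: the shift along the tool's x, y, z in cm, then the turn about the tool's z in degrees. A call has 1 to 12 rows; each row shifts and turns the commanded pose from where the row before left it, along the tool's axes as they then stand; what a row does not reach is not made up. A row lasts 1/12 s, in which the tool goes at most 41.7 mm and 7.16 degrees, less where a joint would pass 70% of its speed; a pose out of reach is approached as far as the arm can. A call with a gripper value outside its range is refused whole. "claw" is the closure in counts, from 0 (fully open) to 255 (shut), set as the call begins (left out, the last holds). The fingers move at their own pace and stop on an object; "newtons" is the grip in N (left out, the last holds). Time passes only in rows, so rows that do not move let the fingers close. It gives the time, the measured TCP pose, the force and the opening at its end, in the units of the state.
- bot.observe(): the state, without advancing time (a new reading comes with each control period).
- bot.capture(name): name is "scene" or "top"; returns the picture (400x640x3 uint8, red, green, blue); there is no depth.
- bot.get_calibration(name): a dict with "mtx" (3x3 intrinsics, pixels), "cam_to_world" (4x4, takes a point from camera to world coordinates). Camera axes: x right, y down, z forward; pixel columns grow to the right and rows downward; lengths in m; the calibration is good to about 2 mm. A picture is of the moment at which its call begins. get_calibration takes no time and is no camera call.
- bot.finish_job(): hands the job in, once; it reports no verdict.
The state is a dict: "clock": time; "joint_positions": joint angles; "joint_velocities": joint speeds; "joint_torque": joint torques, N m; "eef_pos": TCP position; "ee_rot": TCP orientation; "wrist_force": force on the tool from outside, world axes, zero at the start; "torque": the same for the moment, N m; "finger_gap": finger opening in m.
Only numpy, scipy, OpenCV 4.12 (cv2) and the standard library are available. Lean on these libraries where they do the work, as an engineer would, in place of code of your own. Each camera call takes 0.05 s, during which the arm holds its last target.

### The job

Build the soil sieve stack on the steel catch pan where it stands, from the bottom up: first the fine (blue) sieve, then the medium (yellow) sieve, then the coarse (green) sieve, and last the white lid, each one level and fully home in the one below. Set each piece down, do not let it drop, and do not shift the pots and tools lying about on the bench.

Things in the scene. Friction and masses are not known exactly. Their poses are not given: they have to be found in the camera images.
- fine_mid (a point): the FINE sieve: blue plastic hoop, 2.5 mm steel mesh, 160 g, open top. 54 mm high; hoop 140 mm outside, 124 mm inside (8 mm wall to pinch, at any side); mesh floor 40 mm below the rim. A tapered spigot underneath (117 to 111 mm across, 14 mm deep) fits the mouth below until the hoop rests on that rim: each sieve adds 40 mm. Point: on the axis, 27 mm above the underside and below the rim; z up; yaw is meaningless
- medium_mid (a point): the MEDIUM sieve: yellow plastic hoop, 5 mm steel mesh, 160 g, open top. 54 mm high; hoop 140 mm outside, 124 mm inside (8 mm wall to pinch, at any side); mesh floor 40 mm below the rim. A tapered spigot underneath (117 to 111 mm across, 14 mm deep) fits the mouth below until the hoop rests on that rim: each sieve adds 40 mm. Point: on the axis, 27 mm above the underside and below the rim; z up; yaw is meaningless
- coarse_mid (a point): the COARSE sieve: green plastic hoop, 10 mm steel mesh, 160 g, open top. 54 mm high; hoop 140 mm outside, 124 mm inside (8 mm wall to pinch, at any side); mesh floor 40 mm below the rim. A tapered spigot underneath (117 to 111 mm across, 14 mm deep) fits the mouth below until the hoop rests on that rim: each sieve adds 40 mm. Point: on the axis, 27 mm above the underside and below the rim; z up; yaw is meaningless
- lid_mid (a point): lid: white disc 144 mm across with an upright black knob (cylinder, 30 mm diameter) in the middle, 130 g, 48 mm high: tapered plug (117 to 111 mm across) 0 to 10 mm above the underside, disc 10 to 15, knob 15 to 48. The plug fits the top sieve's mouth until the disc rests on its rim. Point: on the axis, 24 mm above the underside; z up
- receiver_mouth (a point): the catch pan: round open steel pan, 140 mm outside and 124 mm inside diameter, 70 mm high, fixed upright on the bench. This point: centre of its mouth, level with its rim (70 mm above the bench); z up
- glazed_pot: bystander: small blue glazed bowl-shaped pot, 68 mm in diameter, 42 mm high; origin at the centre of its underside
- clay_pot: bystander: small terracotta pot, 68 mm in diameter, 55 mm high; origin at the centre of its underside
- shears: bystander: dark steel pruning shears lying flat, about 175 mm long, 65 mm wide, 11 mm high; origin under the pivot, blades (75 mm) along +x, handles (100 mm) along -x
- chisel: bystander: chisel lying flat, orange handle (26 mm thick, 110 mm long, along -x) and steel blade (100 mm, along +x); origin under the joint of the two
Mind the look-alikes: they are no part of the job. Of the things like the part that bears coarse_mid, leave any that is purple; of the rest the larger one is meant.

How it is judged:
On the way, in this order (a step that is already met when the one before it is completed fails the run):
1. the fine sieve is home in the catch pan (horizontal distance between fine_mid and receiver_mouth below 0.007 m and z of fine_mid in the frame of receiver_mouth between 0.009 and 0.017 m and angle between fine_mid's own z axis and vertical below 0.06 rad), for 0.2 s.
2. the medium sieve is home on the fine one (all of step 1 and horizontal distance between medium_mid and fine_mid below 0.007 m and z of medium_mid in the frame of fine_mid between 0.036 and 0.044 m and angle between medium_mid's own z axis and vertical below 0.06 rad), for 0.2 s.
3. the coarse sieve is home on the medium one (all of step 2 and horizontal distance between coarse_mid and medium_mid below 0.007 m and z of coarse_mid in the frame of medium_mid between 0.036 and 0.044 m and angle between coarse_mid's own z axis and vertical below 0.06 rad), for 0.2 s.
4. the lid is home on the coarse sieve (all of step 3 and horizontal distance between lid_mid and coarse_mid below 0.007 m and z of lid_mid in the frame of coarse_mid between 0.037 and 0.045 m and angle between lid_mid's own z axis and vertical below 0.06 rad), for 0.2 s.
At the end, for the whole second after the job is handed in: From the bottom up, catch pan, fine, medium, coarse and lid stand stacked: each piece is centred within 7 mm on the one below, fully seated within 4 mm of its seated height, level within 0.06 rad, released and at rest (under 10 mm/s) (all of step 4 and linear speed of each of fine, medium, coarse, lid below 0.01 m/s); the robot touches nothing.
It fails at once if a pot or tool lying on the bench (glazed pot, clay pot, shears, chisel) is shifted by more than 30 mm (distance of any of glazed_pot, clay_pot, shears, chisel from where it was at the start of the episode above 0.03 m).
It fails at once if a sieve or the lid is dropped: let go and falling faster than 0.75 m/s (a fall of about 30 mm) ((contact force between the fingers and fine below 0.05 N and linear speed of fine above 0.75 m/s) or (contact force between the fingers and medium below 0.05 N and linear speed of medium above 0.75 m/s) or (contact force between the fingers and coarse below 0.05 N and linear speed of coarse above 0.75 m/s) or (contact force between the fingers and lid below 0.05 N and linear speed of lid above 0.75 m/s)).
It also fails if it takes over 128 s, if anything falls off the work surface, if the arm or the gripper's body presses on something with over 40 N, if the wrist force passes 120 N, or if a joint passes its speed limit or range.

## Working session

There is one attempt and no reset: what is moved stays moved. The work goes in short steps, Python scripts to look and compute and a tool call to move; the robot and the scene stay as the last step left them, time stands still between calls to the robot, and variables do not carry over. Pictures are saved under pics/ and viewed, and the job is handed in when it is done.

Besides the shell and the picture viewer there is one more tool, called after ">>>" as name(argument=value, ...) on one line, values as JSON. apply_moves: Moves the arm, as the interface text tells. Its arguments: {"type":"object","properties":{"motion":{"type":"array","items":{"type":"array"}},"claw":{"type":"number"},"newtons":{"type":"number"}},"required":["motion"]}

```bash
mkdir -p pics; ls
python3 - <<'E'
from bench import bot
import cv2,numpy as np
np.set_printoptions(precision=4,suppress=True)
for n in("scene","top"):
    im=bot.capture(n); cv2.imwrite(f"pics/{n}0.png",im[:,:,::-1]); c=bot.get_calibration(n); print(n,c["mtx"],c["cam_to_world"])
print(bot.observe())
E
```

```text
pics
scene [[422.7003   0.     314.3957]
 [  0.     422.7003 200.3732]
 [  0.       0.       1.    ]] [[-0.3443  0.6996 -0.6261  1.3421]
 [ 0.9388  0.2475 -0.2397  0.2661]
 [-0.0127 -0.6703 -0.742   1.0669]
 [ 0.      0.      0.      1.    ]]
top [[479.9974   0.     319.0377]
 [  0.     479.9974 195.8333]
 [  0.       0.       1.    ]] [[-0.0154 -0.9973  0.0722  0.3987]
 [-0.9999  0.015  -0.006  -0.0355]
 [ 0.0049 -0.0723 -0.9974  1.6688]
 [ 0.      0.      0.      1.    ]]
{'clock': 0.1, 'joint_positions': array([-1.4451,  0.2457,  1.5589, -0.    ,  1.3387, -0.174 ]), 'joint_velocities': array([-0.0016, -0.0017, -0.003 , -0.0033, -0.0013, -0.0012]), 'joint_torque': array([ -0.001 , -41.6915, -31.5525,   0.0686,   0.031 ,  -0.0001]), 'eef_pos': array([ 0.1919, -0.6205,  0.2215]), 'ee_rot': array([-2.5272,  1.8641,  0.0019]), 'wrist_force': array([-0.1969,  0.2203, -0.1271]), 'torque': array([ 0.0034,  0.0519, -0.0094]), 'finger_gap': 0.09431710117217527}
```

View pics/scene0.png

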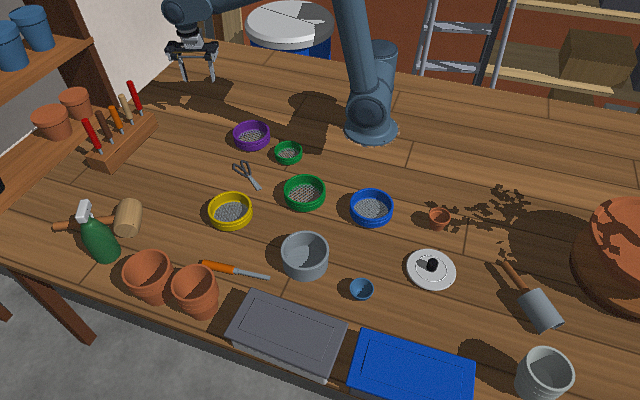

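View pics/top0.png

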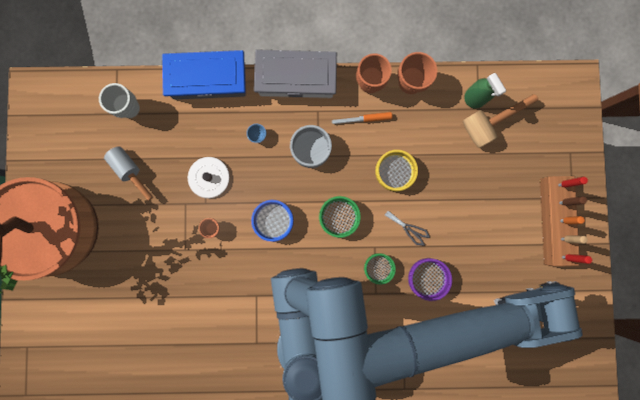

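Candidates, with their pixels in the top view:
- **Coarse sieve:** large green (340,217), small green (380,268, too small) and purple (431,280, excluded). I choose the large green.
- **Fine sieve:** blue (273,221). The other blue things are the glazed pot (257,133) and the box (204,74).
- **Medium sieve:** yellow (397,171).
- **Lid:** white (208,177).
- **Pan:** grey (311,146). The bucket at (118,100) is not it.

Next I measure positions and check the choice in a close crop.

```bash
cat > h.py <<'E'
import numpy as np,cv2
from scipy.optimize import minimize
from scipy.spatial.transform import Rotation as Ro
np.set_printoptions(precision=4,suppress=True)
A=np.linspace(0,2*np.pi,72,endpoint=False)
def proj(c,P):
    T=np.linalg.inv(c["cam_to_world"]); q=P@T[:3,:3].T+T[:3,3]; u=q@c["mtx"].T; return u[:,:2]/u[:,2:]
def ray(c,px,z):
    d=c["cam_to_world"][:3,:3]@np.linalg.solve(c["mtx"],[px[0],px[1],1]); o=c["cam_to_world"][:3,3]
    return (o+d*(z-o[2])/d[2])
def sil(c,x,y,parts):
    P=np.concatenate([np.c_[x+r*np.cos(A),y+r*np.sin(A),0*A+z] for r,z in parts])
    return cv2.convexHull(proj(c,P).astype(np.float32))[:,0]
def rast(poly,off,s=4,n=110):
    m=np.zeros((n*s,n*s),np.uint8); cv2.fillPoly(m,[np.round((poly-off+.5)*s).astype(np.int32)],1); return m
def mask(im,lo,hi,px,R=50):
    hsv=cv2.cvtColor(im,cv2.COLOR_RGB2HSV); m=cv2.inRange(hsv,np.array(lo),np.array(hi))
    k=np.zeros_like(m); cv2.circle(k,px,R,255,-1); m&=k
    n,l,st,ce=cv2.connectedComponentsWithStats(m); i=1+np.argmax(st[1:,4]); return (l==i).astype(np.uint8)
def fit(c,m,parts,x0):
    ys,xs=np.nonzero(m)
    # hull of pixel squares
    p=np.concatenate([np.c_[xs+a,ys+b] for a in(-.5,.5) for b in(-.5,.5)]).astype(np.float32)
    h=cv2.convexHull(p)[:,0]; off=h.mean(0)-55; M=rast(h,off)
    def f(q):
        S=rast(sil(c,q[0],q[1],parts),off); return 1-(S&M).sum()/max(1,(S|M).sum())
    r=minimize(f,x0,method="Nelder-Mead",options=dict(initial_simplex=[x0,[x0[0]+.01,x0[1]],[x0[0],x0[1]+.01]],xatol=1e-4,fatol=1e-5))
    return r.x,r.fun,h
SV=[(.07,.054),(.07,.014)]
OBJ=dict(fine=([105,120,50],[125,255,255],SV,(372,207),(273,221)),
 medium=([22,130,60],[35,255,255],SV,(230,211),(397,171)),
 coarse=([50,90,30],[80,255,255],SV,(304,193),(340,217)),
 lid=([0,0,150],[180,60,255],[(.072,.015),(.072,.010)],(431,270),(208,177)),
 pan=([85,15,40],[115,110,255],[(.07,.07),(.07,0)],(304,256),(311,146)))
E
python3 - <<'E'
from h import *
from bench import bot
for n,k in(("scene",3),("top",4)):
    im=cv2.imread(f"pics/{n}0.png")[:,:,::-1].copy(); c=bot.get_calibration(n); vis=im.copy()
    for o,v in OBJ.items():
        m=mask(im,v[0],v[1],v[k],45 if n=="scene" else 35)
        x,e,h=fit(c,m,v[2],ray(c,v[k],v[2][0][1])[:2])
        print(n,o,x,round(e,3))
        cv2.polylines(vis,[np.round(h).astype(int)],True,(255,0,255),1)
    a=vis[120:300,190:470] if n=="scene" else vis[110:290,170:450]
    cv2.imwrite(f"pics/{n}_fit.png",cv2.resize(a[:,:,::-1],(784,504),interpolation=cv2.INTER_NEAREST))
R=Ro.from_rotvec(bot.observe()["ee_rot"]).as_matrix();print(R)
E
```

```text
scene fine [0.4367 0.1152] 0.018
scene medium [ 0.6027 -0.3106] 0.032
scene coarse [ 0.4463 -0.1133] 0.019
scene lid [0.59   0.3399] 0.032
scene pan [ 0.6848 -0.0193] 0.033
top fine [0.4361 0.1147] 0.017
top medium [ 0.6014 -0.3109] 0.025
top coarse [ 0.445 -0.114] 0.023
top lid [0.5891 0.3395] 0.029
top pan [ 0.6875 -0.0179] 0.219
[[ 0.2953 -0.9554 -0.0002]
 [-0.9554 -0.2953  0.0017]
 [-0.0017 -0.0003 -1.    ]]
```

View pics/scene_fit.png

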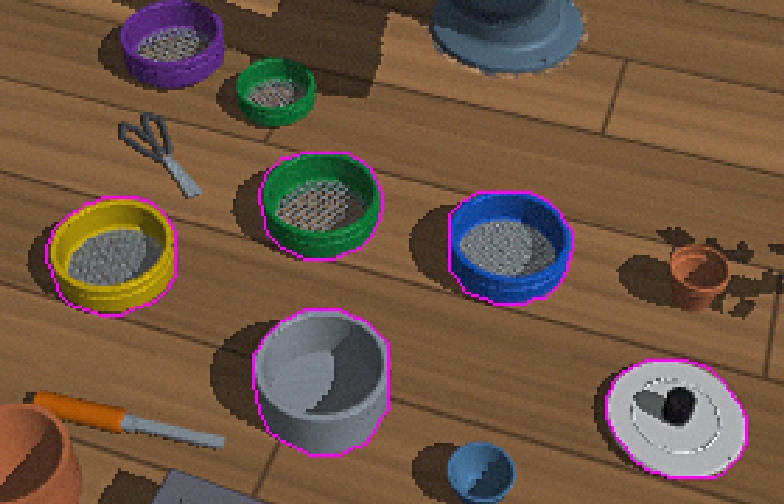

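View pics/top_fit.png

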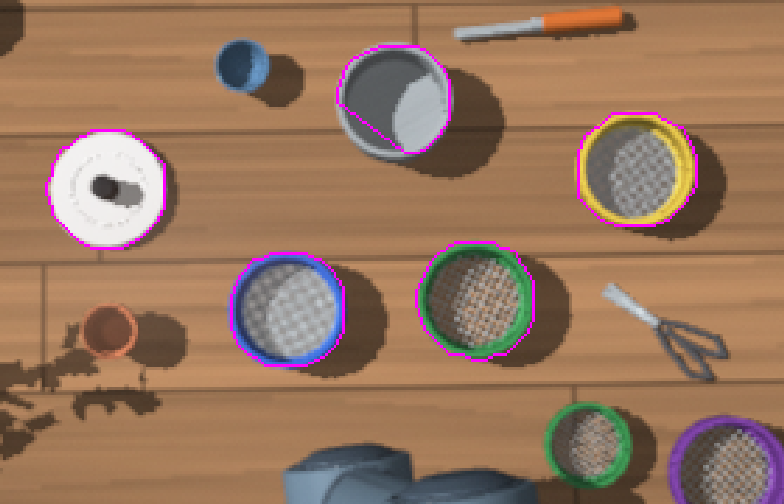

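The hulls trace the large green, the blue and the yellow sieves and the lid well. In the top view the pan's hull cuts off the lower-left part, so I redo that one.

Run:
```python
from h import *
from bench import bot
im=cv2.imread("pics/top0.png")[:,:,::-1].copy(); c=bot.get_calibration("top"); v=OBJ["pan"]
hsv=cv2.cvtColor(im,cv2.COLOR_RGB2HSV)
for lo,hi in(([60,3,40],[130,120,255]),([70,5,60],[130,120,255])):
    m=mask(im,lo,hi,(311,146),26); x,e,h=fit(c,m,v[2],np.array([.685,-.019])); print(x,e,m.sum())
    vis=im.copy(); cv2.polylines(vis,[np.round(h).astype(int)],True,(255,0,255),1)
    cv2.polylines(vis,[np.round(sil(c,*x,v[2])).astype(int)],True,(0,255,0),1)
cv2.imwrite("pics/pan.png",cv2.resize(vis[110:180,270:350,::-1],(640,560),interpolation=cv2.INTER_NEAREST))
```

```text
[ 0.6872 -0.0188] 0.05147533922033165 1317
[ 0.6878 -0.019 ] 0.05582837942620833 1310
```

View pics/pan.png

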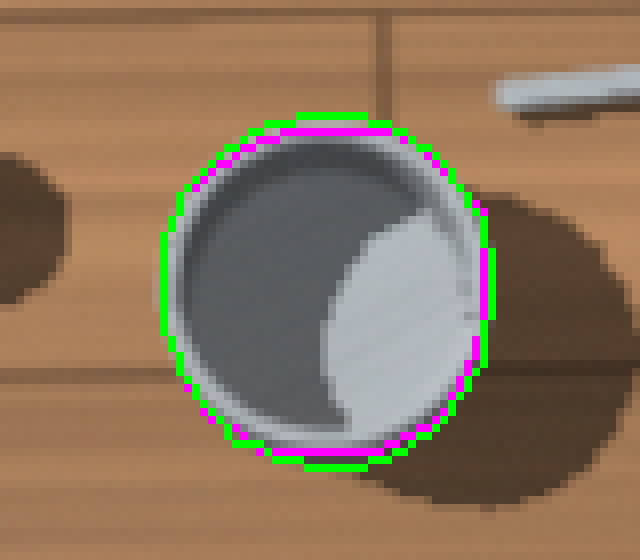

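Positions agree to about 1–2 mm between the two views, including the pan at (0.686, -0.019). My plan is to turn the jaws along world x and pinch each sieve on its far (+x) side.

>>> apply_moves(motion=[[[0, 0, 0], -6.62], [[0, 0, 0], -6.62], [[0, 0, 0], -6.62], [[0, 0, 0], -6.62], [[0, 0, 0], -6.62], [[0, 0, 0], -6.62], [[0, 0, 0], -6.62], [[0, 0, 0], -6.62], [[0, 0, 0], -6.62], [[0, 0, 0], -6.62], [[0, 0, 0], -6.62], [[0, 0, 0], 0]], claw=110, newtons=40)

```text
clock: 1.1
eef_pos: [0.1919, -0.6207, 0.2218]
ee_rot: [-3.141, -0.003, 0.0]
wrist_force: [-0.0, -0.5, 0.9]
finger_gap: 0.0537
```

>>> apply_moves(motion=[[[1.55, -3.68, 0], 0], [[1.55, -3.68, 0], 0], [[1.55, -3.68, 0], 0], [[1.55, -3.68, 0], 0], [[1.55, -3.68, 0], 0], [[1.55, -3.68, 0], 0], [[1.55, -3.68, 0], 0], [[1.55, -3.68, 0], 0], [[1.55, -3.68, 0], 0], [[1.55, -3.68, 0], 0]])

```text
clock: 1.93
eef_pos: [0.3472, -0.2511, 0.2223]
ee_rot: [3.142, -0.006, 0.0]
wrist_force: [-0.1, -0.3, -0.2]
finger_gap: 0.0533
```

>>> apply_moves(motion=[[[1.55, -3.68, 0], 0], [[1.55, -3.68, 0], 0], [[1.55, -3.68, 0], 0], [[1.55, -3.68, 0], 0], [[1.55, -3.68, 0], 0], [[1.55, -3.68, 0], 0], [[1.55, -3.68, 0], 0], [[1.55, -3.68, 0], 0], [[1.55, -3.68, 0], 0], [[1.55, -3.68, 0], 0], [[0, 0, 0], 0], [[0, 0, 0], 0]])

```text
clock: 2.93
eef_pos: [0.5019, 0.1165, 0.2219]
ee_rot: [3.141, 0.002, -0.002]
wrist_force: [0.1, -0.6, -0.5]
finger_gap: 0.0534
```

>>> apply_moves(motion=[[[0, 0.15, 3], 0], [[0, 0, 3], 0], [[0, 0, 3], 0], [[0, 0, 3], 0], [[0, 0, 2.5], 0], [[0, 0, 1.7], 0], [[0, 0, 1.0], 0], [[0, 0, 1.0], 0], [[0, 0, 0], 0], [[0, 0, 0], 0]])

```text
clock: 3.77
eef_pos: [0.5023, 0.113, 0.0409]
ee_rot: [3.142, -0.002, 0.001]
wrist_force: [0.6, -0.5, 0.8]
finger_gap: 0.0535
```

Run:
```python
from h import *
from bench import bot
im=bot.capture("scene"); cv2.imwrite("pics/g1.png",cv2.resize(im[80:280,250:500,::-1],(750,600)))
print(bot.observe()["eef_pos"],bot.observe()["wrist_force"])
```

```text
[0.5029 0.1132 0.0415] [ 0.8576 -0.2813  0.2369]
```

View pics/g1.png

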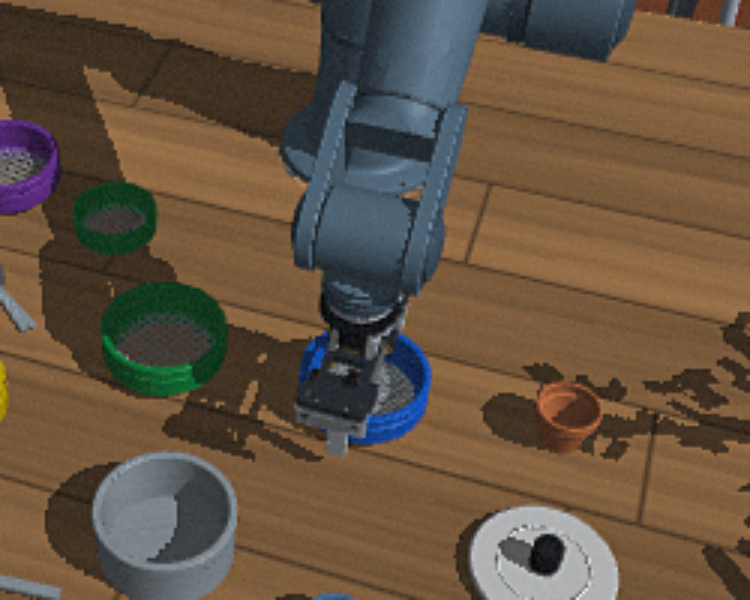

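The jaws straddle the far wall of the blue sieve at crop (340,440), so I close.

>>> apply_moves(motion=[[[0, 0, 0], 0], [[0, 0, 0], 0], [[0, 0, 0], 0], [[0, 0, 0], 0], [[0, 0, 0], 0], [[0, 0, 0], 0], [[0, 0, 0], 0], [[0, 0, 0], 0]], claw=255, newtons=40)

```text
clock: 4.48
eef_pos: [0.502, 0.1135, 0.0404]
ee_rot: [3.142, 0.0, -0.0]
wrist_force: [-0.1, -0.7, 0.5]
finger_gap: 0.0069
```

>>> apply_moves(motion=[[[0, 0, -0.3], 0], [[0, 0, -0.6], 0], [[0, 0, -1], 0], [[0, 0, -1.5], 0], [[0, 0, -2], 0], [[0, 0, -2], 0], [[0, 0, -2], 0], [[0, 0, -2], 0], [[0, 0, -1.6], 0], [[0, 0, -0.7], 0], [[0, 0, -0.3], 0], [[0, 0, 0], 0]])

```text
clock: 5.48
eef_pos: [0.5022, 0.1135, 0.1811]
ee_rot: [3.142, -0.0, 0.002]
wrist_force: [-0.9, 0.3, -1.1]
finger_gap: 0.0073
```

Run:
```python
from h import *
from bench import bot
a=bot.capture("scene"); b=bot.capture("top"); cv2.imwrite("pics/l1.png",np.hstack([cv2.resize(a[60:240,270:450,::-1],(400,400)),cv2.resize(b[150:270,220:340,::-1],(400,400))]))
print(bot.observe()["eef_pos"],bot.observe()["wrist_force"],bot.observe()["finger_gap"])
```

```text
[0.5013 0.1134 0.1795] [-0.7177  0.382  -1.0491] 0.007545011923133462
```

View pics/l1.png

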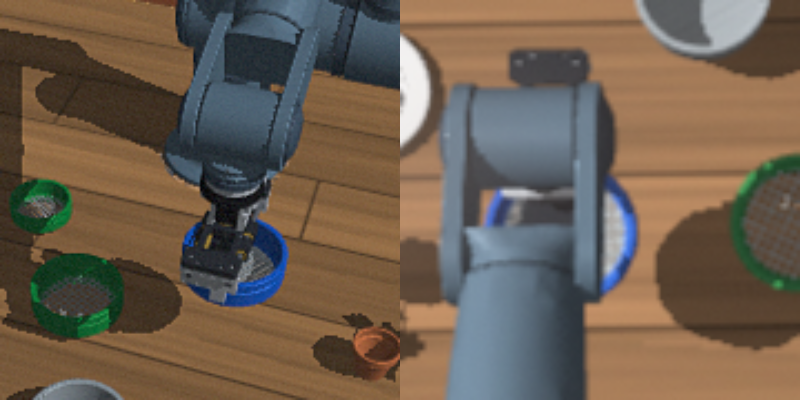

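The sieve is lifted and hangs level, visible in the left panel at (235,265). I measure where its centre sits relative to the TCP.

```bash
cat >> h.py <<'E'
def held(bot,name,x0,zu,px,R=60,cam="scene"):
    im=bot.capture(cam); c=bot.get_calibration(cam); v=OBJ[name]
    m=mask(im,v[0],v[1],px,R); parts=[(r,z+zu) for r,z in v[2]]
    x,e,h=fit(c,m,parts,np.array(x0)); p=bot.observe()["eef_pos"]
    s=sil(c,*x,parts); vis=im.copy(); cv2.polylines(vis,[np.round(s*8).astype(int)],True,(255,0,255),1,cv2.LINE_AA,3)
    return x,e,p,vis
E
python3 - <<'E'
from h import *
from bench import bot
c=bot.get_calibration("scene")
px=proj(c,np.array([[.436,.113,.18]]))[0]
x,e,p,vis=held(bot,"fine",(.436,.113),.14,tuple(int(i) for i in px)); print(px,x,e,p,x-p[:2])
cv2.imwrite("pics/f1.png",cv2.resize(vis[130:230,330:430,::-1],(500,500)))
E
```

```text
[374.538  174.4929] [0.4359 0.117 ] 0.5547499535229596 [0.5012 0.1135 0.1792] [-0.0653  0.0035]
```

View pics/f1.png

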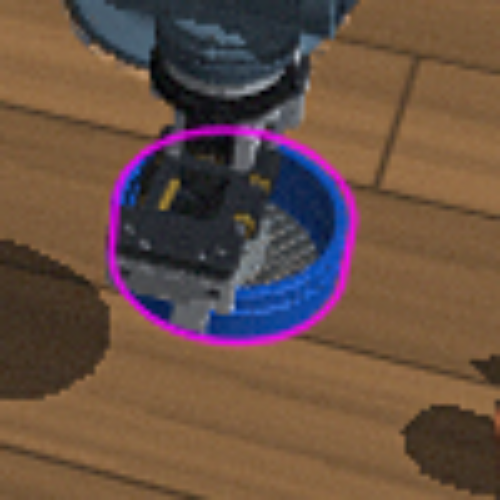

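>>> apply_moves(motion=[[[1.5, 0.8, 0], 0], [[2.5, 1.34, 0], 0], [[3, 1.6, 0], 0], [[3, 1.6, 0], 0], [[3, 1.6, 0], 0], [[3, 1.6, 0], 0], [[3, 1.6, 0], 0], [[3, 1.6, 0], 0], [[2, 1.07, 0], 0], [[1.08, 0.59, 0], 0], [[0, 0, 0], 0], [[0, 0, 0], 0]])

```text
clock: 6.63
eef_pos: [0.7521, -0.0206, 0.1784]
ee_rot: [-3.141, 0.001, 0.005]
wrist_force: [0.2, -1.2, -1.8]
finger_gap: 0.0078
```

>>> apply_moves(motion=[[[0, 0, 2], 0], [[0, 0, 2], 0], [[0, 0, 1], 0], [[0, 0, 0.5], 0], [[0, 0, 0], 0], [[0, 0, 0], 0], [[0, 0, 0], 0]])

```text
clock: 7.22
eef_pos: [0.7535, -0.0205, 0.1271]
ee_rot: [3.141, 0.0, 0.004]
wrist_force: [-0.1, 0.1, -1.7]
finger_gap: 0.0073
```

Run:
```python
from h import *
from bench import bot
a=bot.capture("scene"); b=bot.capture("top"); cv2.imwrite("pics/p1.png",np.hstack([cv2.resize(a[180:300,240:360,::-1],(400,400)),cv2.resize(b[90:190,260:360,::-1],(400,400))]))
print(bot.observe()["eef_pos"],bot.observe()["wrist_force"],bot.observe()["ee_rot"])
```

```text
[ 0.7536 -0.0206  0.1271] [ 0.3816 -0.5529 -0.5687] [3.1412 0.0001 0.0037]
```

View pics/p1.png

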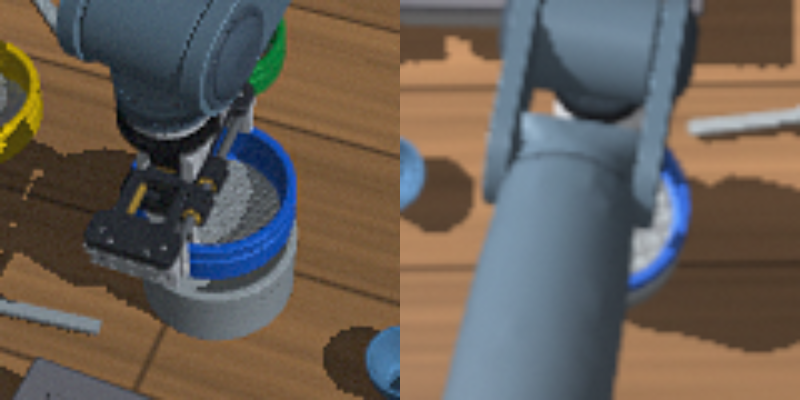

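The blue sieve is held level above the pan, and their right edges align at about x=296 in the left panel. I correct x by -1.5 mm and lower it.

>>> apply_moves(motion=[[[-0.15, 0, 0.4], 0], [[0, 0, 0.4], 0], [[0, 0, 0.4], 0], [[0, 0, 0.4], 0], [[0, 0, 0.3], 0], [[0, 0, 0.3], 0], [[0, 0, 0], 0], [[0, 0, 0], 0]])

```text
clock: 7.98
eef_pos: [0.7512, -0.0205, 0.1031]
ee_rot: [-3.142, 0.0, 0.001]
wrist_force: [-0.2, 0.2, -1.4]
finger_gap: 0.0073
```

>>> apply_moves(motion=[[[0, 0, 0.3], 0], [[0, 0, 0.3], 0], [[0, 0, 0.1], 0], [[0, 0, 0], 0]])

```text
clock: 8.32
eef_pos: [0.7514, -0.0206, 0.0965]
ee_rot: [3.142, -0.0, 0.0]
wrist_force: [0.2, -0.3, -0.9]
finger_gap: 0.0073
```

>>> apply_moves(motion=[[[0, 0, 0.1], 0], [[0, 0, 0.1], 0], [[0, 0, 0], 0], [[0, 0, 0], 0]])

```text
clock: 8.65
eef_pos: [0.7515, -0.0206, 0.0965]
ee_rot: [3.141, 0.0, 0.0]
wrist_force: [-5.0, -0.4, 5.7]
finger_gap: 0.0073
```

>>> apply_moves(motion=[[[0, 0, 0], 0], [[0, 0, 0], 0], [[0, 0, 0], 0], [[0, 0, 0], 0], [[0, 0, 0], 0], [[0, 0, 0], 0]], claw=110)

```text
clock: 9.15
eef_pos: [0.7512, -0.0205, 0.0941]
ee_rot: [-3.142, 0.0, 0.0]
wrist_force: [-0.4, -0.2, 0.7]
finger_gap: 0.0439
```

>>> apply_moves(motion=[[[0, 0, -1], 0], [[0, 0, -2], 0], [[0, 0, -3], 0], [[0, 0, -3], 0], [[0, 0, -1.5], 0], [[0, 0, 0], 0]])

```text
clock: 9.65
eef_pos: [0.7539, -0.021, 0.2059]
ee_rot: [3.14, 0.0, 0.015]
wrist_force: [-0.2, -0.3, 0.6]
finger_gap: 0.0535
```

Run:
```python
from h import *
from bench import bot
a=bot.capture("scene"); b=bot.capture("top"); cv2.imwrite("pics/s1.png",np.hstack([cv2.resize(a[180:300,240:360,::-1],(400,400)),cv2.resize(b[90:190,260:360,::-1],(400,400))]))
print(bot.observe()["eef_pos"],bot.observe()["wrist_force"],bot.observe()["ee_rot"])
```

```text
[ 0.7512 -0.0205  0.1993] [ 0.3758  0.1816 -0.7272] [ 3.1415 -0.0001  0.0003]
```

View pics/s1.png

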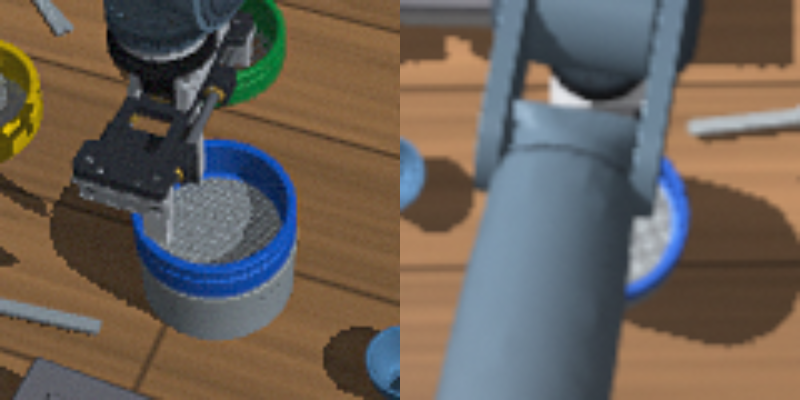

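The blue sieve sits flush and level on the pan. Next is the yellow one.

>>> apply_moves(motion=[[[-0.5, 1.7, 0], 0], [[-1, 3.5, 0], 0], [[-1, 3.5, 0], 0], [[-1, 3.5, 0], 0], [[-1, 3.5, 0], 0], [[-1, 3.5, 0], 0], [[-1, 3.5, 0], 0], [[-1, 3.5, 0], 0], [[-0.5, 1.75, 0], 0], [[-0.32, 1.1, 0], 0], [[0, 0, 0], 0], [[0, 0, 0], 0]])

```text
clock: 10.75
eef_pos: [0.6679, -0.3103, 0.1984]
ee_rot: [-3.14, 0.0, 0.002]
wrist_force: [-0.1, 0.7, -0.4]
finger_gap: 0.0536
```

Run:
```python
from h import *
from bench import bot
c=bot.get_calibration("scene")
px=proj(c,np.array([[.686,-.019,.09]]))[0]
x,e,p,vis=held(bot,"fine",(.686,-.019),.056,tuple(int(i) for i in px)); print(px,x,e,p)
cv2.imwrite("pics/f2.png",cv2.resize(vis[150:300,200:400,::-1],(800,600)))
```

```text
[304.1136 244.3564] [ 0.6866 -0.0201] 0.013951296150824799 [ 0.6683 -0.3096  0.1988]
```

View pics/f2.png

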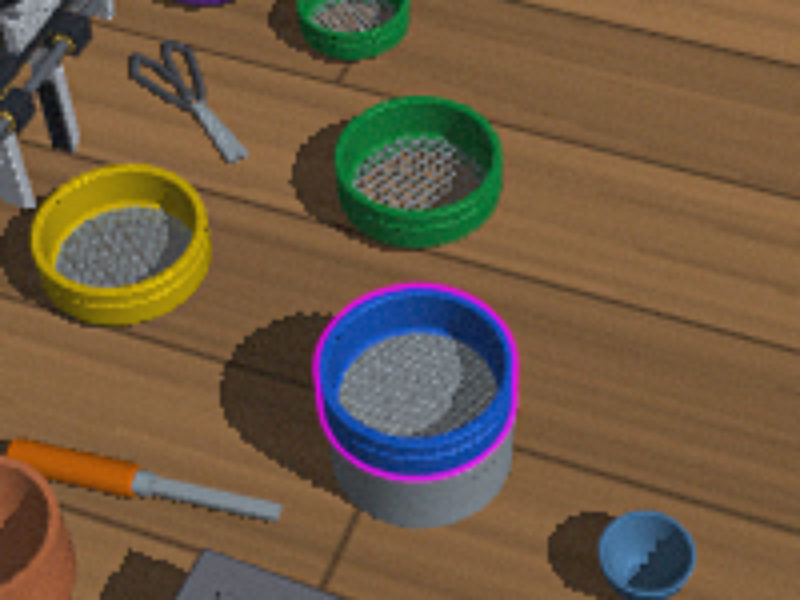

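The fitted model of the seated blue sieve matches with 1.4% error, centred at (0.6866, -0.0201). I go down on the yellow one.

>>> apply_moves(motion=[[[0, 0.1, 3], 0], [[0, 0, 3], 0], [[0, 0, 3], 0], [[0, 0, 3], 0], [[0, 0, 1.5], 0], [[0, 0, 1.5], 0], [[0, 0, 0.8], 0], [[0, 0, 0], 0], [[0, 0, 0], 0]])

```text
clock: 11.55
eef_pos: [0.6689, -0.3121, 0.0426]
ee_rot: [3.141, 0.001, 0.002]
wrist_force: [0.1, -0.5, 0.2]
finger_gap: 0.0537
```

>>> apply_moves(motion=[[[0, 0, 0], 0], [[0, 0, 0], 0], [[0, 0, 0], 0], [[0, 0, 0], 0], [[0, 0, 0], 0], [[0, 0, 0], 0], [[0, 0, 0], 0], [[0, 0, 0], 0]], claw=255)

```text
clock: 12.22
eef_pos: [0.668, -0.312, 0.0415]
ee_rot: [-3.141, 0.0, 0.0]
wrist_force: [-0.4, 1.0, 1.1]
finger_gap: 0.0076
```

>>> apply_moves(motion=[[[0, 0, -0.3], 0], [[0, 0, -0.6], 0], [[0, 0, -1], 0], [[0, 0, -2], 0], [[0, 0, -2.5], 0], [[0, 0, -3], 0], [[0, 0, -3], 0], [[0, 0, -2.5], 0], [[0, 0, -1.1], 0], [[0, 0, -0.5], 0], [[0, 0, 0], 0], [[0, 0, 0], 0]])

```text
clock: 13.22
eef_pos: [0.6674, -0.3116, 0.2047]
ee_rot: [-3.14, 0.0, 0.003]
wrist_force: [0.0, 1.1, -2.5]
finger_gap: 0.0077
```

Run:
```python
from h import *
from bench import bot
c=bot.get_calibration("scene")
px=proj(c,np.array([[.602,-.311,.2]]))[0]
x,e,p,vis=held(bot,"medium",(.602,-.311),bot.observe()["eef_pos"][2]-.04,tuple(int(i) for i in px)); print(px,x,e,p,x-p[:2])
u,v=px.astype(int);cv2.imwrite("pics/f3.png",cv2.resize(vis[v-60:v+60,u-60:u+60,::-1],(600,600)))
```

```text
[220.7255 173.3798] [ 0.6038 -0.3075] 0.3016623674405273 [ 0.6671 -0.3114  0.2039] [-0.0633  0.0039]
```

View pics/f3.png

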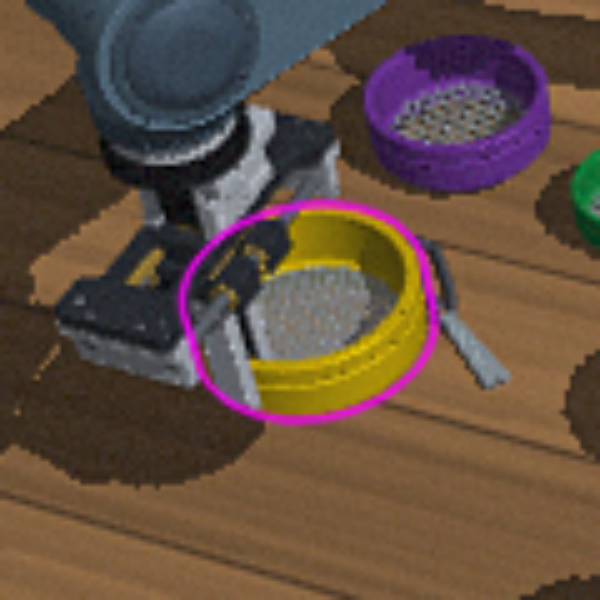

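The yellow sieve is held level, with its centre about 66 mm behind the TCP. I carry it over the stack.

>>> apply_moves(motion=[[[0.45, -1.5, 0], 0], [[0.8, -2.8, 0], 0], [[1, -3.45, 0], 0], [[1, -3.45, 0], 0], [[1, -3.45, 0], 0], [[1, -3.45, 0], 0], [[1, -3.45, 0], 0], [[1, -3.45, 0], 0], [[0.7, -2.4, 0], 0], [[0.5, -1.75, 0], 0], [[0, 0, 0], 0], [[0, 0, 0], 0]])

```text
clock: 14.27
eef_pos: [0.7522, -0.0194, 0.2052]
ee_rot: [3.141, 0.002, -0.003]
wrist_force: [0.3, -0.6, -1.0]
finger_gap: 0.0074
```

>>> apply_moves(motion=[[[0, 0, 1.5], 0], [[0, 0, 1], 0], [[0, 0, 0.5], 0], [[0, 0, 0], 0], [[0, 0, 0], 0], [[0, 0, 0], 0]])

```text
clock: 14.77
eef_pos: [0.7527, -0.0211, 0.1767]
ee_rot: [3.142, -0.001, 0.001]
wrist_force: [0.9, -0.3, -1.1]
finger_gap: 0.0074
```

Run:
```python
from h import *
from bench import bot
a=bot.capture("scene"); b=bot.capture("top"); cv2.imwrite("pics/p2.png",np.hstack([cv2.resize(a[160:300,230:370,::-1],(400,400)),cv2.resize(b[90:190,260:360,::-1],(400,400))]))
print(bot.observe()["eef_pos"],bot.observe()["wrist_force"],bot.observe()["ee_rot"])
```

```text
[ 0.753  -0.0209  0.1773] [ 0.1345  0.9786 -0.5439] [ 3.1414 -0.0006  0.0021]
```

View pics/p2.png

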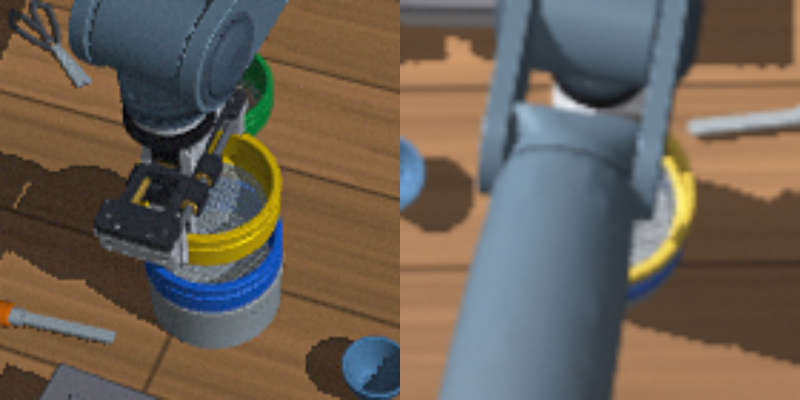

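The yellow sieve is concentric above the blue one: right edges at about 281 and 283 in the left panel. I lower it.

>>> apply_moves(motion=[[[-0.15, 0, 0.5], 0], [[0, 0, 0.5], 0], [[0, 0, 0.5], 0], [[0, 0, 0.4], 0], [[0, 0, 0.3], 0], [[0, 0, 0.3], 0], [[0, 0, 0.3], 0], [[0, 0, 0.3], 0], [[0, 0, 0.3], 0], [[0, 0, 0.2], 0], [[0, 0, 0], 0], [[0, 0, 0], 0]])

```text
clock: 15.87
eef_pos: [0.7511, -0.0206, 0.1404]
ee_rot: [-3.142, 0.0, 0.0]
wrist_force: [0.4, -0.4, -1.5]
finger_gap: 0.0073
```

>>> apply_moves(motion=[[[0, 0, 0.2], 0], [[0, 0, 0.1], 0], [[0, 0, 0.1], 0], [[0, 0, 0], 0]])

```text
clock: 16.2
eef_pos: [0.7513, -0.0206, 0.1375]
ee_rot: [3.141, -0.0, 0.001]
wrist_force: [-2.2, 0.6, 3.5]
finger_gap: 0.0074
```

Contact came at the expected height (0.1375), so I release and go up.

>>> apply_moves(motion=[[[0, 0, 0.05], 0], [[0, 0, 0], 0]])

```text
clock: 16.37
eef_pos: [0.7513, -0.0206, 0.1375]
ee_rot: [3.141, 0.0, 0.001]
wrist_force: [-3.0, 0.7, 5.5]
finger_gap: 0.0078
```

>>> apply_moves(motion=[[[0, 0, 0], 0], [[0, 0, 0], 0], [[0, 0, 0], 0], [[0, 0, 0], 0], [[0, 0, 0], 0], [[0, 0, 0], 0]], claw=110)

```text
clock: 16.87
eef_pos: [0.751, -0.0206, 0.1357]
ee_rot: [-3.142, 0.0, 0.0]
wrist_force: [-0.3, 0.1, -0.9]
finger_gap: 0.044
```

>>> apply_moves(motion=[[[0, 0, -1], 0], [[0, 0, -2], 0], [[0, 0, -3], 0], [[0, 0, -1.5], 0], [[0, 0, -0.5], 0], [[0, 0, 0], 0], [[0, 0, 0], 0]])

```text
clock: 17.45
eef_pos: [0.7507, -0.0205, 0.2151]
ee_rot: [-3.141, 0.0, 0.002]
wrist_force: [1.0, -0.5, 0.3]
finger_gap: 0.0535
```

>>> apply_moves(motion=[[[-1.2, 0.5, 0], 0], [[-2.5, 1, 0], 0], [[-3, 1.15, 0], 0], [[-3, 1.15, 0], 0], [[-3, 1.15, 0], 0], [[-3, 1.15, 0], 0], [[-3, 1.15, 0], 0], [[-2.7, 1.05, 0], 0], [[-1.5, 0.6, 0], 0], [[-1, 0.4, 0], 0], [[0, 0, 0], 0], [[0, 0, 0], 0]])

```text
clock: 18.45
eef_pos: [0.512, -0.1134, 0.2152]
ee_rot: [-3.141, 0.001, 0.001]
wrist_force: [0.2, 0.1, 0.4]
finger_gap: 0.0535
```

Run:
```python
from h import *
from bench import bot
c=bot.get_calibration("scene")
px=proj(c,np.array([[.686,-.019,.13]]))[0]
x,e,p,vis=held(bot,"medium",(.686,-.019),.096,tuple(int(i) for i in px)); print(px,x,e,p)
cv2.imwrite("pics/f4.png",cv2.resize(vis[150:300,200:400,::-1],(800,600)))
```

```text
[303.6708 235.8165] [ 0.6858 -0.0216] 0.015354105946335794 [ 0.5125 -0.1133  0.2155]
```

View pics/f4.png

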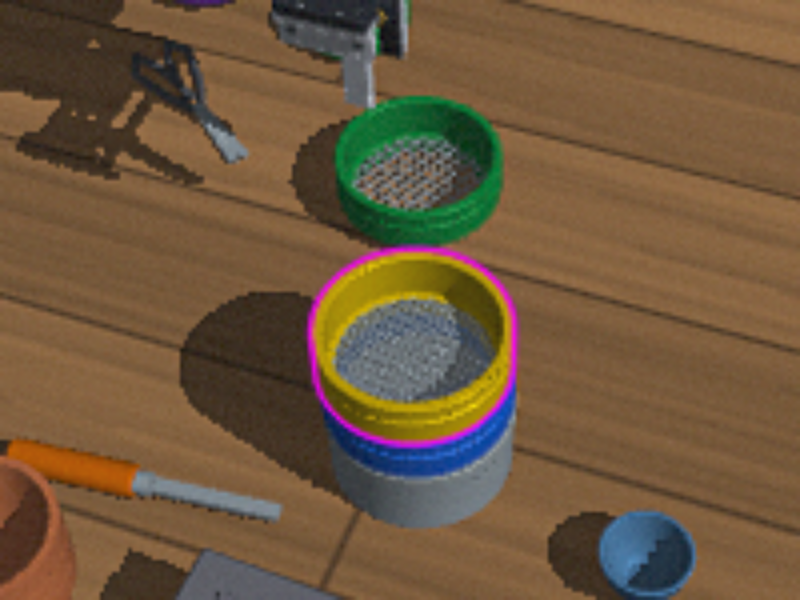

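The yellow sieve is seated and level; its fit (0.6858, -0.0216) is within 2 mm of the blue one's. Now down on the large green one.

>>> apply_moves(motion=[[[0, 0, 3], 0], [[0, 0, 3], 0], [[0, 0, 3], 0], [[0, 0, 3], 0], [[0, 0, 2.5], 0], [[0, 0, 1.5], 0], [[0, 0, 1], 0], [[0, 0, 0.5], 0], [[0, 0, 0], 0], [[0, 0, 0], 0]])

```text
clock: 19.33
eef_pos: [0.513, -0.1137, 0.0416]
ee_rot: [3.141, 0.0, 0.002]
wrist_force: [0.5, 0.0, 0.5]
finger_gap: 0.0534
```

>>> apply_moves(motion=[[[0, 0, 0], 0], [[0, 0, 0], 0], [[0, 0, 0], 0], [[0, 0, 0], 0], [[0, 0, 0], 0], [[0, 0, 0], 0], [[0, 0, 0], 0], [[0, 0, 0], 0]], claw=255)

```text
clock: 20.0
eef_pos: [0.512, -0.1136, 0.041]
ee_rot: [3.142, 0.0, -0.0]
wrist_force: [-0.2, 0.1, 0.2]
finger_gap: 0.0081
```

>>> apply_moves(motion=[[[0, 0, -0.3], 0], [[0, 0, -0.6], 0], [[0, 0, -1.2], 0], [[0, 0, -2.5], 0], [[0, 0, -3], 0], [[0, 0, -3], 0], [[0, 0, -3], 0], [[0, 0, -3], 0], [[0, 0, -2], 0], [[0, 0, -1], 0], [[0, 0, -0.4], 0], [[0, 0, 0], 0]])

```text
clock: 21.0
eef_pos: [0.5122, -0.1136, 0.2416]
ee_rot: [3.141, -0.0, 0.002]
wrist_force: [-0.7, -0.3, -1.9]
finger_gap: 0.0078
```

Run:
```python
from h import *
from bench import bot
c=bot.get_calibration("scene")
px=proj(c,np.array([[.446,-.114,.23]]))[0]
x,e,p,vis=held(bot,"coarse",(.446,-.1135),bot.observe()["eef_pos"][2]-.04,tuple(int(i) for i in px)); print(px,x,e,p,x-p[:2])
u,v=px.astype(int);cv2.imwrite("pics/f5.png",cv2.resize(vis[v-60:v+60,u-60:u+60,::-1],(600,600)))
```

```text
[301.9095 147.2569] [ 0.4491 -0.1119] 0.41618988711922067 [ 0.5116 -0.1133  0.2402] [-0.0625  0.0015]
```

View pics/f5.png

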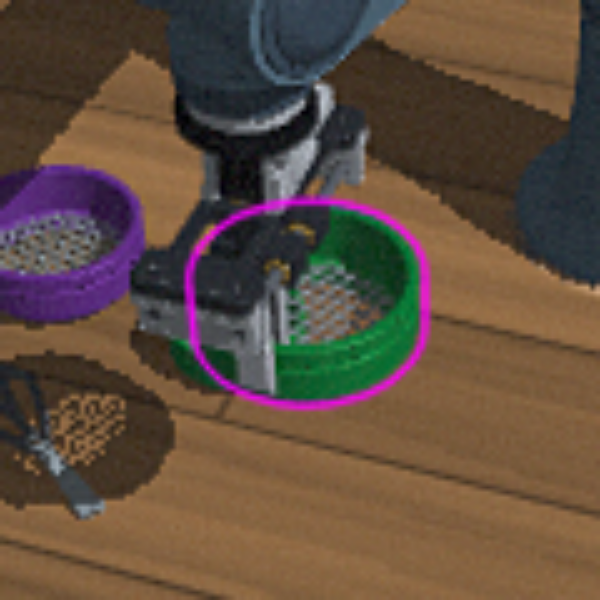

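The green sieve is held level. I carry it over the stack.

>>> apply_moves(motion=[[[1.2, -0.5, 0], 0], [[2.5, -1, 0], 0], [[3, -1.15, 0], 0], [[3, -1.15, 0], 0], [[3, -1.15, 0], 0], [[3, -1.15, 0], 0], [[3, -1.15, 0], 0], [[2.7, -1.05, 0], 0], [[1.5, -0.6, 0], 0], [[1.0, -0.45, 0], 0], [[0, 0, 0], 0], [[0, 0, 0], 0]])

```text
clock: 22.05
eef_pos: [0.7502, -0.0198, 0.238]
ee_rot: [-3.141, -0.001, 0.007]
wrist_force: [-0.5, -0.4, -1.6]
finger_gap: 0.0082
```

>>> apply_moves(motion=[[[0, 0, 1.5], 0], [[0, 0, 1], 0], [[0, 0, 0.3], 0], [[0, 0, 0], 0], [[0, 0, 0], 0], [[0, 0, 0], 0]])

```text
clock: 22.55
eef_pos: [0.7512, -0.0202, 0.2136]
ee_rot: [3.141, -0.0, 0.001]
wrist_force: [0.2, -0.3, -1.2]
finger_gap: 0.008
```

Run:
```python
from h import *
from bench import bot
a=bot.capture("scene"); b=bot.capture("top"); cv2.imwrite("pics/p3.png",np.hstack([cv2.resize(a[140:300,230:390,::-1],(400,400)),cv2.resize(b[90:190,260:360,::-1],(400,400))]))
print(bot.observe()["eef_pos"],bot.observe()["wrist_force"],bot.observe()["ee_rot"])
```

```text
[ 0.7514 -0.0202  0.2139] [-0.3816  0.5808 -0.577 ] [ 3.1413 -0.0001  0.0022]
```

View pics/p3.png

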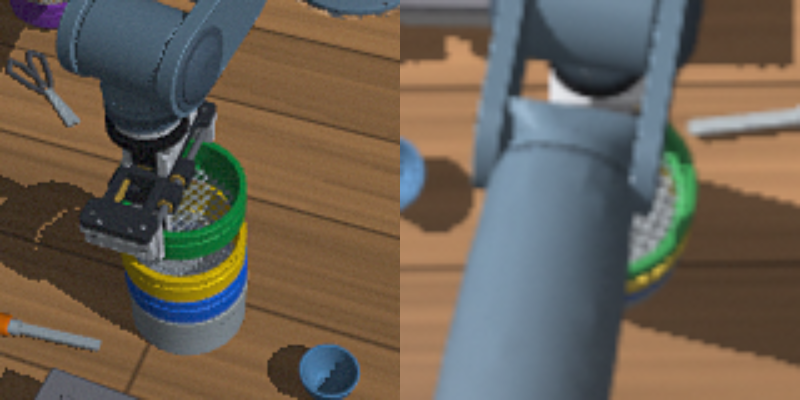

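The green sieve is concentric over the yellow one, so I lower it. The TCP goes from 0.2139 to about 0.177.

>>> apply_moves(motion=[[[0, 0, 0.5], 0], [[0, 0, 0.5], 0], [[0, 0, 0.4], 0], [[0, 0, 0.3], 0], [[0, 0, 0.3], 0], [[0, 0, 0.3], 0], [[0, 0, 0.3], 0], [[0, 0, 0.3], 0], [[0, 0, 0.3], 0], [[0, 0, 0.2], 0], [[0, 0, 0], 0], [[0, 0, 0], 0]])

```text
clock: 23.65
eef_pos: [0.751, -0.02, 0.1788]
ee_rot: [-3.142, 0.0, 0.0]
wrist_force: [-0.2, 0.2, -1.9]
finger_gap: 0.0082
```

>>> apply_moves(motion=[[[0, 0, 0.1], 0], [[0, 0, 0.1], 0], [[0, 0, 0.1], 0], [[0, 0, 0], 0]])

```text
clock: 23.98
eef_pos: [0.7513, -0.0201, 0.177]
ee_rot: [3.141, 0.0, 0.001]
wrist_force: [-1.4, 0.0, 2.4]
finger_gap: 0.0078
```

>>> apply_moves(motion=[[[0, 0, 0.1], 0], [[0, 0, 0], 0]])

```text
clock: 24.15
eef_pos: [0.7514, -0.0201, 0.177]
ee_rot: [3.141, 0.0, 0.002]
wrist_force: [-3.6, 1.0, 6.0]
finger_gap: 0.0078
```

>>> apply_moves(motion=[[[0, 0, 0], 0], [[0, 0, 0], 0], [[0, 0, 0], 0], [[0, 0, 0], 0], [[0, 0, 0], 0], [[0, 0, 0], 0]], claw=110)

```text
clock: 24.65
eef_pos: [0.751, -0.02, 0.1746]
ee_rot: [-3.141, 0.0, 0.001]
wrist_force: [-0.5, -0.3, 0.1]
finger_gap: 0.0448
```

>>> apply_moves(motion=[[[0, 0, -1], 0], [[0, 0, -2], 0], [[0, 0, -2], 0], [[0, 0, -1], 0], [[0, 0, -0.5], 0], [[0, 0, 0], 0], [[0, 0, 0], 0]])

```text
clock: 25.23
eef_pos: [0.7508, -0.02, 0.2394]
ee_rot: [-3.141, 0.0, 0.001]
wrist_force: [0.4, 0.2, -0.2]
finger_gap: 0.0535
```

>>> apply_moves(motion=[[[-0.8, -1.8, 0], 0], [[-1.52, -3.4, 0], 0], [[-1.52, -3.4, 0], 0], [[-1.52, -3.4, 0], 0], [[-1.52, -3.4, 0], 0], [[-1.52, -3.4, 0], 0], [[-1.52, -3.4, 0], 0], [[-1.52, -3.4, 0], 0], [[-1.52, -3.4, 0], 0], [[-1.52, -3.4, 0], 0], [[-0.9, -2, 0], 0], [[-0.7, -1.57, 0], 0]])

```text
clock: 26.23
eef_pos: [0.5881, 0.3417, 0.238]
ee_rot: [3.141, 0.004, -0.005]
wrist_force: [-0.3, 0.7, -0.5]
finger_gap: 0.0536
```

>>> apply_moves(motion=[[[0, 0, 0], 0], [[0, 0, 0], 0], [[0, 0, 0], 0]])

```text
clock: 26.48
eef_pos: [0.5904, 0.3387, 0.2389]
ee_rot: [3.141, -0.001, -0.002]
wrist_force: [0.3, -0.1, 0.4]
finger_gap: 0.0535
```

Run:
```python
from h import *
from bench import bot
c=bot.get_calibration("scene")
px=proj(c,np.array([[.686,-.019,.17]]))[0]
x,e,p,vis=held(bot,"coarse",(.686,-.019),.136,tuple(int(i) for i in px),40); print(px,x,e,p)
# knob top centre
for n in("scene","top"):
    cc=bot.get_calibration(n); im=cv2.imread(f"pics/{n}0.png"); g=im.max(2)
    u=proj(cc,np.array([[.5895,.3397,.0315]]))[0].astype(int); k=np.zeros_like(g); cv2.circle(k,tuple(int(i) for i in u),11,255,-1)
    m=((g<70)&(k>0)).astype(np.uint8); nn,l,st,ce=cv2.connectedComponentsWithStats(m); i=1+np.argmax(st[1:,4])
    print(n,st[i],ce[i],ray(cc,ce[i],.0315), fit(cc,(l==i).astype(np.uint8),[(.015,.015),(.015,.048)],np.array([.5895,.3397]))[:2])
cv2.imwrite("pics/f6.png",cv2.resize(vis[140:320,230:470,::-1],(800,600)))
```

```text
[303.2049 226.8338] [ 0.6856 -0.0225] 0.013211264341175144 [0.5907 0.3384 0.2392]
scene [426 258  12  14 127] [431.5748 264.5039] [0.5899 0.3371 0.0315] (array([0.5898, 0.3365]), np.float64(0.08326497128794097))
top [204 173   8   8  48] [207.7083 176.5208] [0.5893 0.335  0.0315] (array([0.5891, 0.3345]), np.float64(0.30826507818317195))
```

View pics/f6.png

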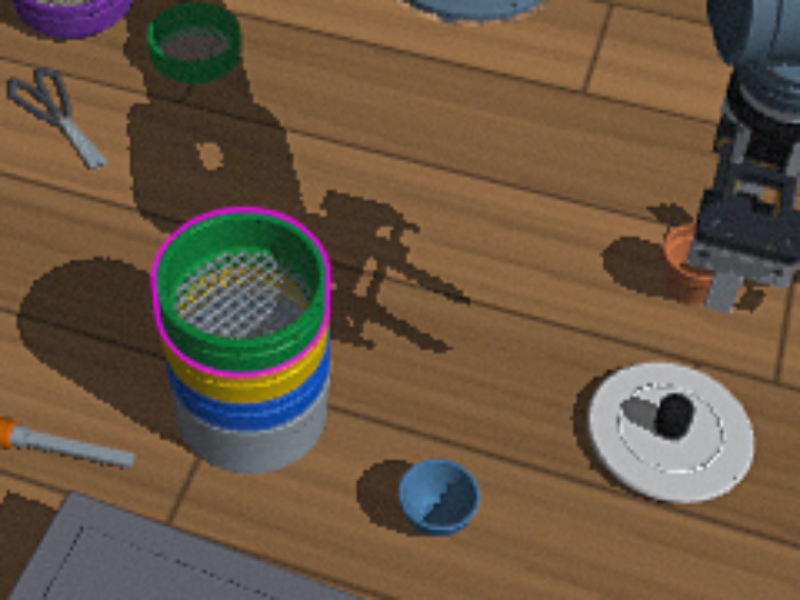

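All three sieves are seated (green fit at (0.6856, -0.0225), 1.3% error). I go down on the lid's knob.

>>> apply_moves(motion=[[[-0.1, -0.1, 3], 0], [[0, 0, 3], 0], [[0, 0, 3], 0], [[0, 0, 3], 0], [[0, 0, 3], 0], [[0, 0, 2], 0], [[0, 0, 1.5], 0], [[0, 0, 1], 0], [[0, 0, 0.6], 0], [[0, 0, 0], 0], [[0, 0, 0], 0]])

```text
clock: 27.45
eef_pos: [0.5902, 0.3408, 0.04]
ee_rot: [-3.141, 0.0, -0.003]
wrist_force: [1.3, 0.4, -0.0]
finger_gap: 0.0531
```

>>> apply_moves(motion=[[[0, 0, 0], 0], [[0, 0, 0], 0], [[0, 0, 0], 0], [[0, 0, 0], 0], [[0, 0, 0], 0], [[0, 0, 0], 0]], claw=255, newtons=25)

```text
clock: 27.95
eef_pos: [0.5897, 0.3409, 0.0397]
ee_rot: [-3.141, -0.0, -0.001]
wrist_force: [-1.2, -0.1, 3.2]
finger_gap: 0.0296
```

>>> apply_moves(motion=[[[0, 0, -0.3], 0], [[0, 0, -0.6], 0], [[0, 0, -1.2], 0], [[0, 0, -2.5], 0], [[0, 0, -3], 0], [[0, 0, -3], 0], [[0, 0, -3], 0], [[0, 0, -3], 0], [[0, 0, -3], 0], [[0, 0, -1.5], 0], [[0, 0, -0.5], 0], [[0, 0, 0], 0]])

```text
clock: 28.95
eef_pos: [0.5899, 0.3409, 0.2574]
ee_rot: [-3.14, 0.0, -0.006]
wrist_force: [0.4, 0.5, -0.8]
finger_gap: 0.0293
```

Run:
```python
from h import *
from bench import bot
c=bot.get_calibration("scene"); q=bot.observe()["eef_pos"]
px=proj(c,np.array([[q[0],q[1],q[2]-.02]]))[0]
x,e,p,vis=held(bot,"lid",q[:2],q[2]-.038,tuple(int(i) for i in px),45); print(px,x,e,p,x-p[:2])
u,v=px.astype(int);cv2.imwrite("pics/f7.png",cv2.resize(vis[v-60:v+60,u-60:u+60,::-1],(600,600)))
```

```text
[448.8293 219.4983] [0.5914 0.3401] 0.3447651249849052 [0.5892 0.3406 0.2551] [ 0.0023 -0.0006]
```

View pics/f7.png

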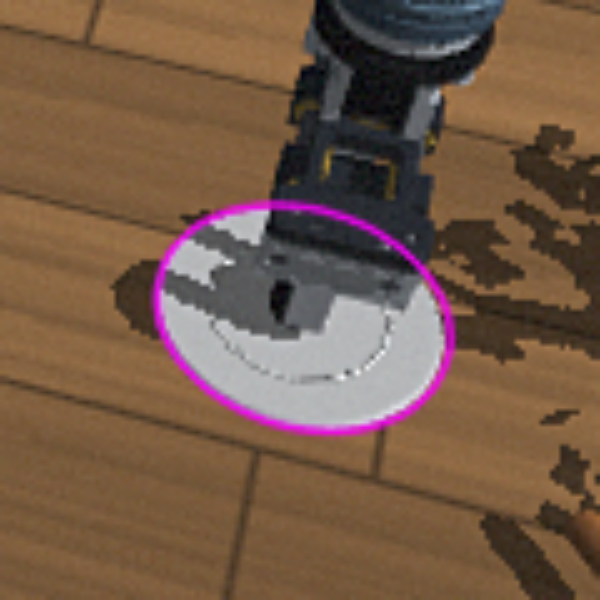

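The lid is held level; the outline centre is within about 2 mm of the TCP. I carry it over the stack.

>>> apply_moves(motion=[[[0.4, 1.53, -0.5], 0], [[0.9, 3.4, -0.8], 0], [[0.92, 3.4, -0.7], 0], [[0.92, 3.4, 0], 0], [[0.92, 3.4, 0], 0], [[0.92, 3.4, 0], 0], [[0.92, 3.4, 0], 0], [[0.92, 3.4, 0], 0], [[0.92, 3.4, 0], 0], [[0.9, 3.4, 0], 0], [[0.57, 2.0, 0], 0], [[0.4, 1.3, 0], 0]])

```text
clock: 30.0
eef_pos: [0.6847, -0.0173, 0.2727]
ee_rot: [-3.142, 0.005, 0.006]
wrist_force: [-0.1, 0.7, -1.9]
finger_gap: 0.0297
```

>>> apply_moves(motion=[[[0, 0, 0], 0], [[0, 0, 1], 0], [[0, 0, 1], 0], [[0, 0, 0.5], 0], [[0, 0, 0], 0], [[0, 0, 0], 0], [[0, 0, 0], 0]])

```text
clock: 30.58
eef_pos: [0.6854, -0.0129, 0.2502]
ee_rot: [3.142, 0.002, 0.001]
wrist_force: [0.4, 0.1, -1.5]
finger_gap: 0.0296
```

Run:
```python
from h import *
from bench import bot
a=bot.capture("scene"); b=bot.capture("top"); cv2.imwrite("pics/p4.png",np.hstack([cv2.resize(a[140:300,230:390,::-1],(400,400)),cv2.resize(b[90:190,260:360,::-1],(400,400))]))
print(bot.observe()["eef_pos"],bot.observe()["wrist_force"],bot.observe()["ee_rot"])
```

```text
[ 0.6857 -0.0132  0.2507] [-0.2411  0.1876 -1.8024] [3.1414 0.0008 0.0018]
```

View pics/p4.png

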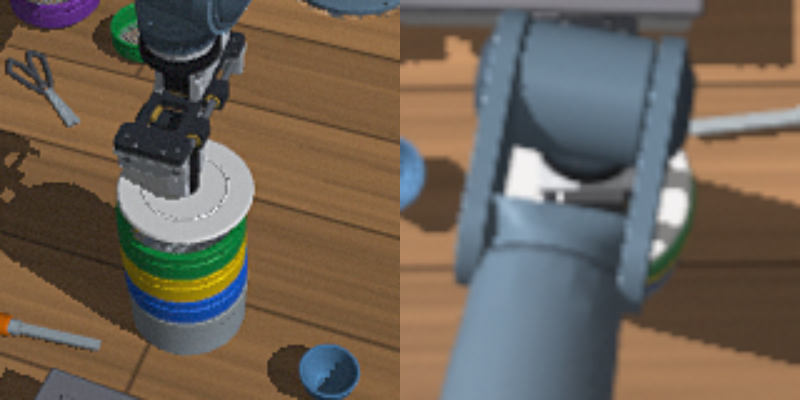

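The lid sits about 7 mm to +y because my rows summed short. I correct that and measure again.

>>> apply_moves(motion=[[[0, 0.3, 0], 0], [[0, 0.38, 0], 0], [[0, 0, 0], 0], [[0, 0, 0], 0], [[0, 0, 0], 0]])

```text
clock: 31.1
eef_pos: [0.6854, -0.0207, 0.25]
ee_rot: [-3.142, 0.001, -0.0]
wrist_force: [-0.1, -0.5, -1.5]
finger_gap: 0.0297
```

Run:
```python
from h import *
from bench import bot
c=bot.get_calibration("scene"); im=bot.capture("scene"); q=bot.observe()["eef_pos"]; print(q)
zu=q[2]-.0397; vis=im.copy()
for xy,z,r,col in(((q[0],q[1]),zu+.015,.072,(255,0,255)),((.6856,-.0225),.19,.07,(255,0,0))):
    P=np.c_[xy[0]+r*np.cos(A),xy[1]+r*np.sin(A),0*A+z]
    cv2.polylines(vis,[np.round(proj(c,P)*8).astype(int)],True,col,1,cv2.LINE_AA,3)
both=np.hstack([im[170:270,260:360],vis[170:270,260:360]])
cv2.imwrite("pics/p5.png",cv2.resize(both[:,:,::-1],(800,400),interpolation=cv2.INTER_NEAREST))
```

```text
[ 0.6854 -0.0205  0.2499]
```

View pics/p5.png

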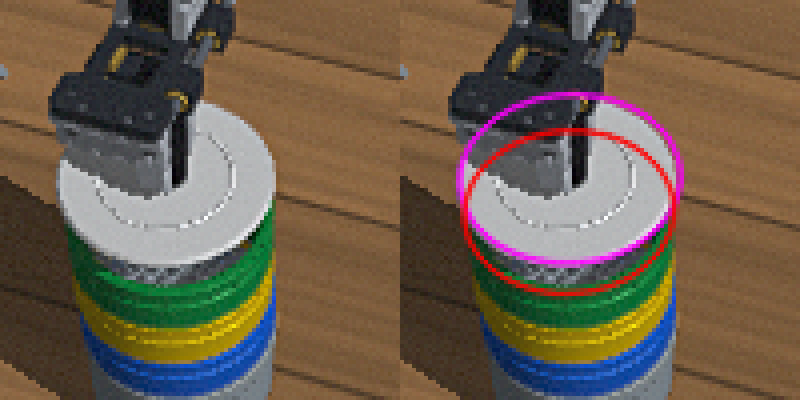

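The lid's edges at (57–275) against the green rim put it roughly 1 mm too far to -y. I correct that and lower it.

>>> apply_moves(motion=[[[0, -0.1, 0.4], 0], [[0, 0, 0.4], 0], [[0, 0, 0.4], 0], [[0, 0, 0.3], 0], [[0, 0, 0.3], 0], [[0, 0, 0.3], 0], [[0, 0, 0.3], 0], [[0, 0, 0.2], 0], [[0, 0, 0.2], 0], [[0, 0, 0], 0], [[0, 0, 0], 0]])

```text
clock: 32.07
eef_pos: [0.6854, -0.0194, 0.2219]
ee_rot: [-3.142, 0.0, 0.0]
wrist_force: [-0.2, -0.3, -1.2]
finger_gap: 0.0295
```

>>> apply_moves(motion=[[[0, 0, 0.1], 0], [[0, 0, 0.1], 0], [[0, 0, 0], 0], [[0, 0, 0], 0]])

```text
clock: 32.4
eef_pos: [0.6854, -0.0195, 0.22]
ee_rot: [-3.142, 0.0, -0.0]
wrist_force: [-0.3, -0.3, -0.8]
finger_gap: 0.0295
```

>>> apply_moves(motion=[[[0, 0, 0.1], 0], [[0, 0, 0.1], 0], [[0, 0, 0], 0], [[0, 0, 0], 0]])

```text
clock: 32.73
eef_pos: [0.6856, -0.0195, 0.2197]
ee_rot: [3.141, -0.0, 0.001]
wrist_force: [-2.1, 1.6, 4.3]
finger_gap: 0.0294
```

>>> apply_moves(motion=[[[0, 0, 0], 0], [[0, 0, 0], 0], [[0, 0, 0], 0], [[0, 0, 0], 0], [[0, 0, 0], 0], [[0, 0, 0], 0]], claw=110)

```text
clock: 33.23
eef_pos: [0.6854, -0.0194, 0.2177]
ee_rot: [-3.142, 0.0, 0.0]
wrist_force: [-0.2, -0.3, -0.0]
finger_gap: 0.0533
```

>>> apply_moves(motion=[[[0, 0, -1], 0], [[0, 0, -2], 0], [[0, 0, -2], 0], [[0, 0, -2], 0], [[0, 0, -1], 0], [[-2, -1, 0], 0], [[-3, -3, 0], 0], [[-3, -3, 0], 0], [[-3, -3, 0], 0], [[-2, -2, 0], 0], [[0, 0, 0], 0], [[0, 0, 0], 0]])

```text
clock: 34.23
eef_pos: [0.5565, 0.0998, 0.2986]
ee_rot: [3.141, 0.003, 0.002]
wrist_force: [-0.4, 0.4, 0.5]
finger_gap: 0.0536
```

Run:
```python
from h import *
from bench import bot
for cam in("scene","top"):
    c=bot.get_calibration(cam); px=proj(c,np.array([[.686,-.02,.19]]))[0]
    x,e,p,vis=held(bot,"lid",(.686,-.02),.180,tuple(int(i) for i in px),34,cam); print(cam,x,e,p)
    u,v=px.astype(int);cv2.imwrite(f"pics/e_{cam}.png",cv2.resize(vis[max(0,v-70):v+80,u-100:u+100,::-1],(800,600)))
```

```text
scene [ 0.6861 -0.0215] 0.02264468371467021 [0.5572 0.099  0.2984]
top [ 0.6857 -0.0221] 0.046391752577319534 [0.5576 0.0984 0.2982]
```

View pics/e_scene.png

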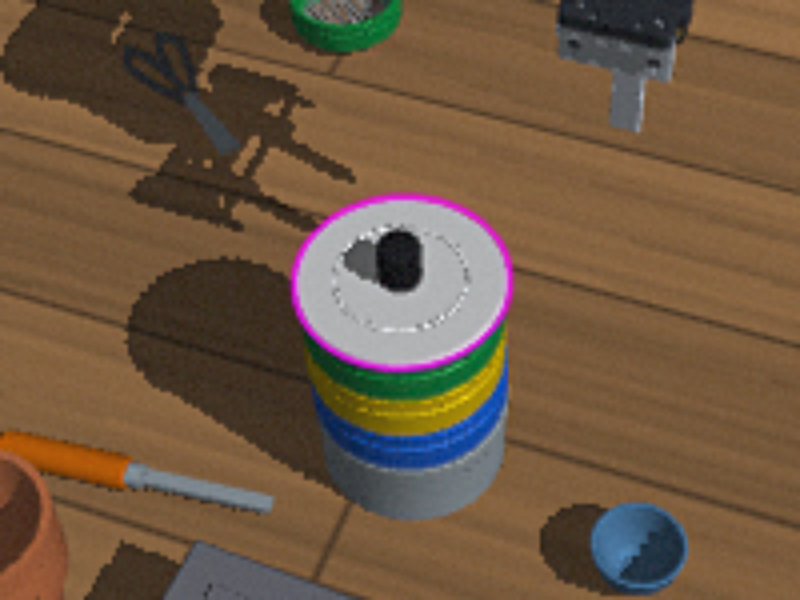

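View pics/e_top.png

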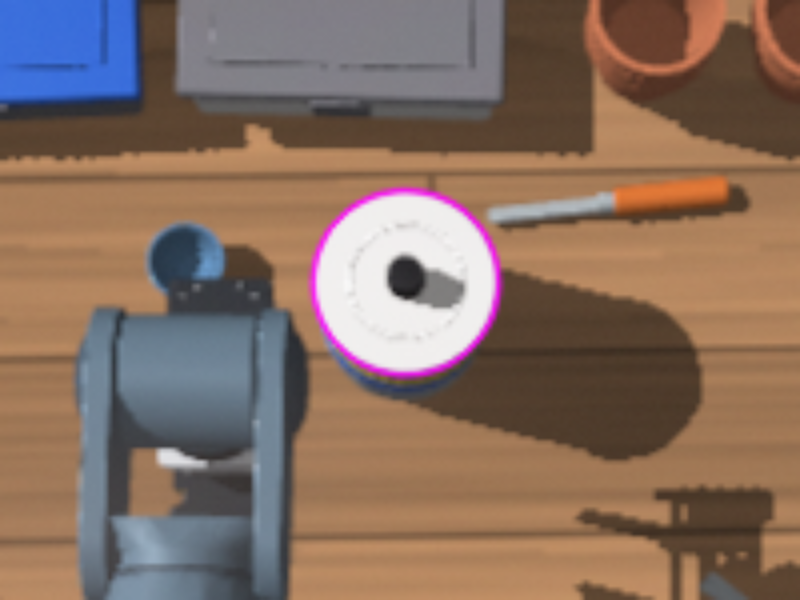

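The lid fits at its seated height: (0.6861, -0.0215) in the scene view and (0.6857, -0.0221) in the top view, with the green sieve at (0.6856, -0.0225). The gripper is clear of everything, so I hand in the job.

Run:
```python
from bench import bot
print(bot.finish_job())
```

```text
the job is handed in; nothing more can be done
None
```

The stack is built on the catch pan in the order fine, medium, coarse, lid, and I handed the job in at about 34 s. I lowered each piece until the wrist force showed it resting, then opened the gripper. The small green and purple sieves were left alone. `finish_job` gave no verdict, so what follows is only what I measured.

- **Seating:** every piece touched down within about 0.5 mm of the height I expected for a full seat. The fitted outlines at seated height matched the pictures with 1.3–2.3% error in the scene view.
- **Centring:** each piece fits within about 2 mm of the one below. The top view agreed on the lid, with a looser 4.6% outline error.
- **Level and clear:** the pieces look level in the last pictures, and the gripper stands well clear of the stack. The pots and tools that could be seen look unmoved, judged by eye and not measured.

**Disagreements:**
- The fitted centres of the three sieves drift about 2 mm towards -y going up the stack. I put this down to the camera calibration.
- Outline fits of pieces still in the gripper were poor because the gripper hid part of them, so I judged those by eye and from the arm's position.
- My lid transfer came out about 7 mm off because the moves I wrote summed short. I corrected it before lowering.

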